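# Dry the vial basket: hang it on the hook and hold the gas selector on its third click

### The arm

A 6-joint arm with a two-finger parallel gripper is mounted at the origin on the work surface. World frame = base frame: x ahead of the robot, y to its left, z up, the work surface at z = 0. Lengths are in m, angles in degrees, forces in N, time in s.
With the tool pointing down it reaches from about 0.275 to 0.825 m from the base axis. Payload 5.2 kg.
Tool frame: the origin (TCP) lies between the finger pads, 19 mm behind the fingertips; this is the grasp point; z points along the fingers, y is the line along which they close (so a half turn about z gives the same grasp; the last joint's range is limited). The gripper opens to 93 mm and grips with 3 to 60 N. Pads are 15 mm wide; open, the fingers measure 128 mm over their backs; the gripper's body (75 mm by 188 mm) begins 65 mm behind the grasp point.
Start: joints at [52.552, 14.817, 87.949, -0, 77.235, -11.62], TCP at [0.24, 0.495, 0.237] pointing down, gripper open.
Joint ranges: [-179.93, 179.93], [-52.35, 119.4], [10.71, 147.94], [-69.91, 249.91], [12.55, 155.21], [-178.61, 178.61]. Speed limits (degrees/s): [147.25, 147.25, 180, 180, 180, 180].

### API

Orientations are given as [roll, pitch, yaw] about the fixed x, y, z axes, in that order (R = Rz(yaw) Ry(pitch) Rx(roll)).
In Python, from rig import bot gives the robot as it stands. The module is installed in compiled form; this text tells all that it offers.
- The arm moves only by the tool drive_tool, never from a script. Its argument "deltas" is one flat list of numbers, 7 for each row, row after row: the shift along the tool's x, y, z normalised to -1 to 1, where 1 is 50 cm, then the turn, a rotation vector about the tool's x, y, z normalised to -1 to 1, where 1 is 2 pi rad, then the finger opening in mm, from 0 to 93. A call has 1 to 8 rows; each row shifts and turns the commanded pose from where the row before left it, along the tool's axes as they then stand; what a row does not reach is not made up. A row lasts 1/12 s, in which the tool goes at most 41.7 mm and 7.16 degrees, less where a joint would pass 70% of its speed; a pose out of reach is approached as far as the arm can. A call with a number of a shift or a turn outside -1 to 1 is refused whole. A call with a gripper value outside its range is refused whole. The fingers move at their own pace and stop on an object; "force" is the grip in N (left out, the last holds). Time passes only in rows, so rows that do not move let the fingers close. It gives the time, the measured TCP pose, the force, the opening and the grip force at its end, in the units of the state.
- bot.observe(): the state, without advancing time (a new reading comes with each control period).
- bot.snapshot(name): name is "scene" or "top" or "wrist"; returns a dict with "img" (480x640x3 uint8, blue, green, red), "fx", "fy", "cx", "cy" (pixels), "world_from_camera" (4x4, takes a point from camera to world coordinates). Camera axes: x right, y down, z forward; pixel columns grow to the right and rows downward; lengths in m; the calibration is good to about 2 mm. A picture is of the moment at which its call begins. There is no depth.
- bot.close_job(): hands the job in; it is judged then, once.
Trained networks look in a picture, given as the dict that the camera call returned (one of the last four; its "shot" number tells which), for a name from the list of things; names that differ only in an ending like _2 or _b are one class to them, and where a whole thing is asked for, a point or a joint stands for the part that bears it (a point fixed in the world has none). Each returns a list of dicts, best first, with "score" (0 to 1); they miss things now and then, are a little off and sometimes report something else, mostly with a low value. They report only what shows in the picture. A call takes as long as a camera call. They do not tell look-alikes from the thing itself.
- bot.search_frame(picture, name): "box" ([centre column, centre row, width, height] in pixels, round what is visible of it).
- bot.regions_of(picture, name): "mask" (480x640 bool, what is visible of it) and "box" ([centre column, centre row, width, height] in pixels, round what is visible of it).
- bot.landmark_of(picture, name): "point" ([row, column] in pixels: a listed point, or the origin of a listed thing).
The state is a dict: "clock": time; "joint_pos": joint angles; "qvel": joint speeds; "effort": joint torques, N m; "tcp_pos": TCP position; "orientation": TCP orientation; "contact_force": force on the tool from outside, world axes, zero at the start; "wrist_torque": the same for the moment, N m; "finger_gap": finger opening in m; "grip_force": force on a finger pad.
Only numpy, scipy, OpenCV 4.12 (cv2) and the standard library are available. Lean on these libraries where they do the work, as an engineer would, in place of code of your own. Each camera call takes 0.05 s, during which the arm holds its last target. There are 200 camera calls.

### The job

Pick up the wire basket of vials by its blue tab and hang it by its bail on the hook of the drying stand, letting go of it so that it hangs freely. Only then turn the black knob of the gas selector clockwise (seen from above) to its third click, not beyond, and keep hold of it there: it springs back when let go, so finish with the gripper still holding the knob on the third click. Leave the other things on the bench where they are.

Things in the scene. Friction and masses are not known exactly. Their poses are not given: they have to be found in the camera images.
- basket: loose steel basket of vials, 0.2 to 0.4 kg, 60 (own x) by 84 by 50 mm tall, caps to 51. Origin: centre of underside. A bail of 6 mm bar arches over it in its y-z plane: legs at y = +-41 mm, top bar along y, its underside 127 mm up (121 at y = +-33). On the bar's middle a blue tab, 14 mm thick (x), 36 long (y), 131 to 183 mm up. Same after half a turn. Starts standing on the bench
- bail_top (a point): underside of the middle of the basket's bail bar, 127 mm above the basket's bottom; the hook rod goes under here
- tab_grip (a point): point inside the blue tab, on its mid-plane, 168 mm above the basket's bottom: a good place for the TCP, fingers closing along the basket's x on the 14 mm thickness; the fingertips then stay 22 mm above the underside of the bail bar
- stand: fixed steel stand: foot 100 mm across, 12 thick; 16 mm post, 208 tall. An 8 mm hook rod runs level from the post along the stand's -x, axis 190 mm above the bench, straight to 112 mm from the post's axis, then turns up: red tip 122 mm out, its top 209 mm above the bench. A 10 mm brass nozzle juts 26 mm from the post's axis along -x, 100 mm up. Origin: centre of the foot's underside
- hook_seat (a point): top of the hook rod, 75 mm from the post's axis, 194 mm above the bench: the middle of where the bail should rest. Bring the basket in from the tip's side, its bail across the rod, the bail bar's underside 20 to 55 mm above the rod's top, then lower it
- hook_tip (a point): the hook's upturned end, 122 mm from the post's axis, 208 mm above the bench
- valve: fixed gas selector valve, a cream box 130 (own x) by 120 by 60 mm tall with a grey dial on top; the dial has ticks at home and at the clicks, the third click's tick is red. Origin: centre of its underside; z up
- knob_grip (a point): on the knob's vertical axis, 98 mm above the bench: a good place for the TCP. The knob: black disc of 56 mm diameter, 64 to 72 mm above the bench, and on it an upright grip bar 54 mm long, 14 thick, 70 to 108 mm above the bench. At joint 0 the bar lies along the valve's own x, white pointer to the valve's -x; pinch it across its thickness. The point turns with the knob
- knob (a joint): knob angle in rad: 0 at the home stop, where it starts, growing clockwise seen from above; end stop 2.0. Clicks at 0.4, 0.8, 1.2 (the third) and 1.6. A spring drives it home with about 0.1 N m; the clicks add a ripple of +-0.07 N m: resistance peaks 0.1 rad past each stop, is least 0.1 rad before the next. Let go, it runs home from any click. Gripped at 30 N it lags the tool by some 0.01 rad
- amber_bottle: bystander: loose amber bottle, 72 mm diameter, 150 mm tall; origin at the centre of its underside
- beaker: bystander: loose glass beaker, 64 mm diameter, 85 mm tall; origin at the centre of its underside
- cap_jar: bystander: loose jar with a blue cap, 60 mm diameter, 75 mm tall; origin at the centre of its underside
- mouse: bystander: loose dark computer mouse, 100 by 58 by 30 mm; origin at the centre of its underside
- wrench: bystander: loose steel wrench, 150 mm long, lying on the bench; origin at the middle of its underside
- vial_rack: bystander: loose white block with vials, 70 by 140 by 42 mm; origin at the centre of its underside
Things that resemble listed ones, but are neither listed nor needed, are in the scene too. What is shaped like the basket but green is not meant.

How it is judged (in metres and radians):
On the way, in this order (a step that is already met when the one before it is completed fails the run):
1. the basket hangs freely by its bail on the hook, released (x of bail_top in the frame of stand between -0.118 and -0.02 m and y of bail_top in the frame of stand between -0.04 and 0.04 m and z of bail_top in the frame of stand between 0.175 and 0.215 m and contact force between basket and stand above 1 N and contact force between basket and the fingers below 0.2 N and angle between basket's own z axis and vertical below 0.4 rad and linear speed of basket below 0.1 m/s), for 0.3 s.
2. the knob is held on its third click (value of joint knob between 1.05 and 1.35 rad and contact force between the fingers and valve above 1 N), for 0.2 s.
At the end, for the whole second after the job is handed in: The basket hangs still on the stand's hook (bail bar on the rod, 20 to 118 mm from the post's axis, at the rod's height, tilted less than 0.4 rad, slower than 0.1 m/s, carried by the stand, not touched by the fingers), and the fingers hold the knob still at 1.05 to 1.35 rad (third click, 1.2) (all of step 1 and all of step 2 and velocity of joint knob between -0.2 and 0.2 rad/s); the arm keeps its last pose, push and grip.
It fails at once if the knob is turned past the third click (beyond 1.45 rad) (value of joint knob above 1.45 rad).
It fails at once if the knob is turned (beyond 0.3 rad) while the basket is not on the hook (value of joint knob above 0.3 rad and distance between bail_top and hook_seat above 0.09 m).
It fails at once if a bystander is moved by more than 30 mm (distance of any of amber_bottle, beaker, cap_jar, mouse, wrench, vial_rack from where it was at the start of the episode above 0.03 m).
It also fails if it takes over 72 s, if anything falls off the work surface, if the arm or the gripper's body presses on something with over 40 N, if the wrist force passes 120 N, or if a joint passes its speed limit or range.

## Working session

There is one attempt and no reset: what is moved stays moved. The work goes in short steps, Python scripts to look and compute and a tool call to move; the robot and the scene stay as the last step left them, time stands still between calls to the robot, and variables do not carry over. Pictures are saved under pics/ and viewed, at most 10 in all, crops included, and the job is handed in when it is done.

Besides the shell and the picture viewer there is one more tool, called by a JSON object that holds its "api" and its "payload". drive_tool: Moves the arm, as the interface text tells. Its arguments: {"type":"object","properties":{"deltas":{"type":"array","items":{"type":"number"}},"force":{"type":"number"}},"required":["deltas"]}

```bash
mkdir -p pics; cat > h.py <<'E'
import numpy as np, cv2
from rig import bot
def ray(s,rc):
    T=np.array(s["world_from_camera"]);r,c=rc
    d=T[:3,:3]@np.array([(c-s["cx"])/s["fx"],(r-s["cy"])/s["fy"],1]);return T[:3,3],d/np.linalg.norm(d)
def atz(s,rc,z):
    o,d=ray(s,rc);return o+d*(z-o[2])/d[2]
def tri(rays):
    A=0;b=0
    for o,d in rays:
        P=np.eye(3)-np.outer(d,d);A=A+P;b=b+P@o
    p=np.linalg.solve(A,b);return p,[round(1e3*np.linalg.norm((np.eye(3)-np.outer(d,d))@(p-o)),1) for o,d in rays]
def proj(s,p):
    T=np.linalg.inv(np.array(s["world_from_camera"]));q=T[:3,:3]@np.array(p)+T[:3,3]
    return [s["fy"]*q[1]/q[2]+s["cy"],s["fx"]*q[0]/q[2]+s["cx"]]
E
python3 - <<'E'
from h import *
np.set_printoptions(precision=3,suppress=True)
print(bot.observe())
for n in ["scene","top"]:
    s=bot.snapshot(n);cv2.imwrite(f"pics/{n}0.png",s["img"]);print(n,s["fx"],np.array(s["world_from_camera"]))
    for k in ["tab_grip","bail_top","basket","hook_seat","hook_tip","stand","knob_grip","valve"]:
        print(k,[(np.round(d["point"],1),round(d["score"],2),atz(s,d["point"],{"tab_grip":.168,"bail_top":.127,"hook_seat":.194,"hook_tip":.208,"knob_grip":.098}.get(k,0))) for d in bot.landmark_of(s,k)[:4]])
E
```

```text
{'clock': 0.0, 'joint_pos': array([ 52.551,  14.858,  88.011,   0.   ,  77.236, -11.619]), 'qvel': array([ 0.087,  0.006,  0.066,  0.024, -0.007, -0.103]), 'effort': array([  0.   , -43.731, -28.401,   0.072,   0.041,  -0.   ]), 'tcp_pos': array([0.239, 0.495, 0.237]), 'orientation': array([-179.897,   -0.021,  154.17 ]), 'contact_force': array([ 0.727, -0.07 , -0.353]), 'wrist_torque': array([0.027, 0.006, 0.02 ]), 'grip_force': 0.0, 'finger_gap': 0.09327241239185155}
scene 543.8280684522578 [[ 0.793  0.325 -0.516  1.281]
 [ 0.61  -0.439  0.66  -0.905]
 [-0.012 -0.838 -0.546  0.908]
 [ 0.     0.     0.     1.   ]]
tab_grip [(array([225.3, 284.5]), 0.82, array([ 0.448, -0.007,  0.168])), (array([245.8, 240.4]), 0.77, array([ 0.424, -0.146,  0.168])), (array([218.4, 340.2]), 0.62, array([0.544, 0.108, 0.168])), (array([348.9, 140.5]), 0.38, array([ 0.526, -0.519,  0.168]))]
bail_top [(array([232.9, 335. ]), 0.9, array([0.538, 0.094, 0.127])), (array([262.3, 243.2]), 0.83, array([ 0.435, -0.153,  0.127]))]
basket [(array([272. , 338.6]), 0.94, array([ 0.549,  0.096, -0.   ])), (array([
[... 1251 characters left out ...]
06, -0.207,  0.127]))]
basket [(array([259. , 293.4]), 0.93, array([0.555, 0.096, 0.   ])), (array([304.3, 338.2]), 0.76, array([ 0.437, -0.013,  0.   ])), (array([176.6, 288.5]), 0.69, array([0.776, 0.106, 0.   ])), (array([314.7, 389.8]), 0.61, array([ 0.408, -0.14 ,  0.   ]))]
hook_seat [(array([252.2, 224.7]), 0.68, array([0.539, 0.234, 0.194]))]
hook_tip [(array([270.8, 220.1]), 0.9, array([0.497, 0.24 , 0.208])), (array([172.4, 369.6]), 0.61, array([ 0.704, -0.082,  0.208]))]
stand [(array([235.3, 240.5]), 0.65, array([0.62 , 0.232, 0.   ]))]
knob_grip [(array([219.6, 422.5]), 0.67, array([ 0.624, -0.216,  0.098]))]
valve [(array([227. , 410.9]), 0.72, array([ 0.63 , -0.208,  0.   ]))]
```

View pics/scene0.png

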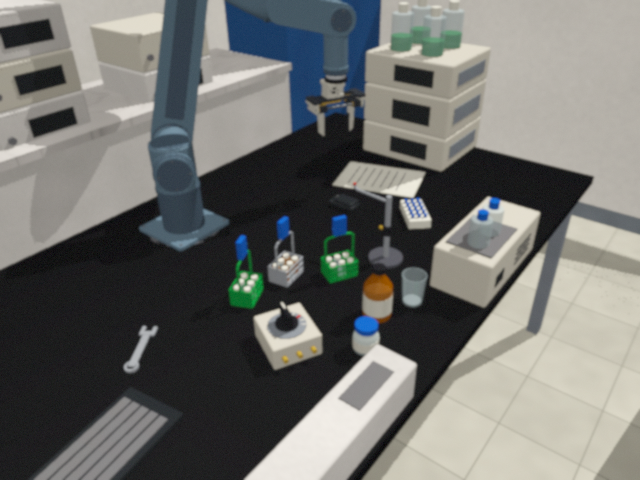

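View pics/top0.png

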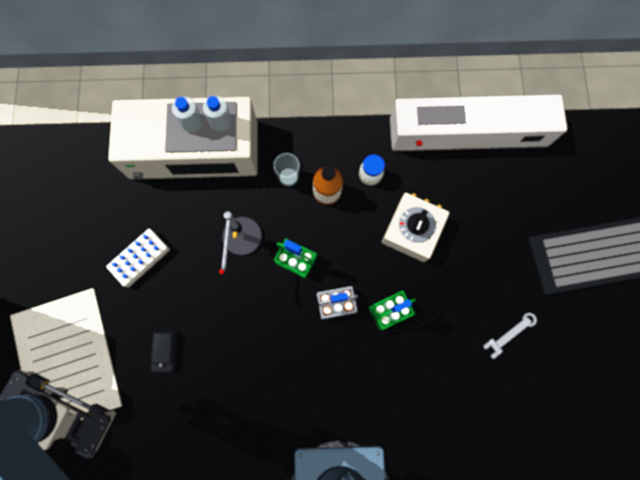

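The scene view shows the candidates for the basket by its tab:
- Steel basket with blue tab: scene about (283,228), top about (340,297).
- Green look-alikes: scene (241,246) and (339,225), top (403,305) and (291,248).

I choose the steel one, at about (0.437, -0.01). The stand is at (0.62, 0.23) with its hook towards -x. The knob is at (0.622, -0.21).

I'll turn the tool to yaw 90 while rising, then move over the basket.

{"api": "drive_tool", "payload": {"deltas": [0,0,-0.02,0,0,0.0198,93,0,0,-0.02,0,0,0.0198,93,0,0,-0.02,0,0,0.0198,93,0,0,-0.02,0,0,0.0198,93,0,0,-0.02,0,0,0.0198,93,0,0,-0.02,0,0,0.0198,93,0,0,-0.02,0,0,0.0198,93,0,0,-0.02,0,0,0.0198,93]}}

```text
clock: 1.57
tcp_pos: [0.2396, 0.495, 0.318]
orientation: [180.0, -0.0, 96.8]
contact_force: [-0.2, -0.3, -0.5]
finger_gap: 0.093
grip_force: 0.0
```

{"api": "drive_tool", "payload": {"deltas": [0,0,-0.02,0,0,0.0198,93,-0.072,0.02,0,0,0,0,93,-0.072,0.02,0,0,0,0,93,-0.072,0.02,0,0,0,0,93,-0.072,0.02,0,0,0,0,93,-0.072,0.02,0,0,0,0,93,-0.072,0.02,0,0,0,0,93,-0.072,0.02,0,0,0,0,93]}}

```text
clock: 2.23
tcp_pos: [0.3096, 0.2415, 0.3276]
orientation: [180.0, -0.0, 90.1]
contact_force: [0.6, 0.1, 0.1]
finger_gap: 0.0929
grip_force: 0.0
```

{"api": "drive_tool", "payload": {"deltas": [-0.072,0.02,0,0,0,0,93,-0.072,0.02,0,0,0,0,93,-0.072,0.02,0,0,0,0,93,-0.072,0.02,0,0,0,0,93,-0.072,0.02,0,0,0,0,93,-0.072,0.02,0,0,0,0,93,-0.072,0.02,0,0,0,0,93,0,0,0,0,0,0,93]}}

```text
clock: 2.9
tcp_pos: [0.3812, -0.0147, 0.3274]
orientation: [180.0, 0.2, 89.6]
contact_force: [1.0, 0.3, 0.8]
finger_gap: 0.0931
grip_force: 0.0
```

```bash
python3 - <<'E'
from h import *
np.set_printoptions(precision=3,suppress=True)
o=bot.observe();print(o["clock"],o["tcp_pos"],o["orientation"],o["joint_pos"])
s=bot.snapshot("wrist");cv2.imwrite("pics/w1.png",s["img"]);print(np.array(s["world_from_camera"]))
for k in ["tab_grip","bail_top","basket","knob_grip"]:
    print(k,[(np.round(d["point"],1),round(d["score"],2),atz(s,d["point"],{"tab_grip":.168,"bail_top":.127,"knob_grip":.098}.get(k,0))) for d in bot.landmark_of(s,k)[:4]])
E
```

```text
2.9 [ 0.381 -0.015  0.327] [179.968   0.175  89.621] [-18.95   -6.259  98.591  -0.155  87.581 -18.564]
[[ 1.    -0.008 -0.     0.382]
 [-0.008 -0.955 -0.297  0.07 ]
 [ 0.002  0.297 -0.955  0.475]
 [ 0.     0.     0.     1.   ]]
tab_grip [(array([215.2, 394. ]), 0.93, array([ 0.441, -0.007,  0.168])), (array([ 76.9, 555.9]), 0.92, array([0.551, 0.094, 0.168])), (array([356.6, 358.7]), 0.59, array([ 0.416, -0.135,  0.168]))]
bail_top [(array([ 84.2, 530. ]), 0.97, array([0.554, 0.092, 0.127])), (array([201.6, 382. ]), 0.91, array([ 0.437, -0.004,  0.127])), (array([332.7, 358.9]), 0.88, array([ 0.42 , -0.135,  0.127]))]
basket [(array([177.3, 367.8]), 0.75, array([ 0.439, -0.002,  0.   ])), (array([282.7, 349.8]), 0.69, array([ 0.42 , -0.137,  0.   ])), (array([ 91.4, 472.1]), 0.56, array([0.553, 0.092, 0.   ]))]
knob_grip []
```

View pics/w1.png

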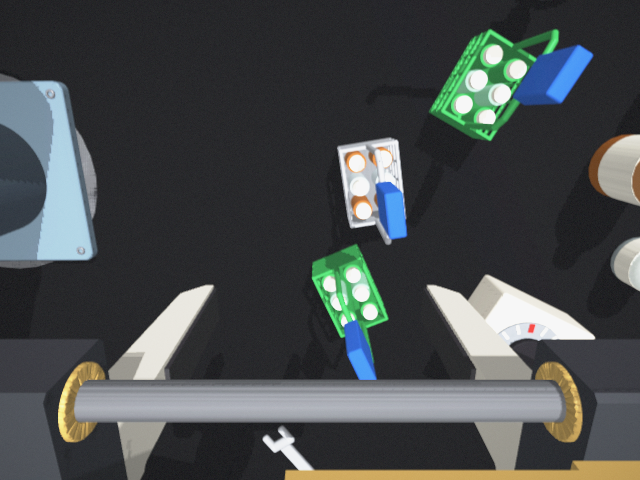

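The wrist view shows the steel basket (grey, with brown vials) at about (370,185). Its blue tab is at (393,208) and it is turned about 10°. The green look-alikes sit at (350,300) and (490,80). Next I fit yaw and height over all three views, and triangulate the hook and knob.

```bash
cat >> h.py <<'E'
from scipy.optimize import minimize
def box(x0,x1,y0,y1,z0,z1): return np.array([[x,y,z] for x in(x0,x1) for y in(y0,y1) for z in(z0,z1)])
def hulls(s,boxes,pose):
    x,y,z,a=pose;c,sn=np.cos(a),np.sin(a);R=np.array([[c,-sn,0],[sn,c,0],[0,0,1]])
    m=np.zeros((480,640),np.uint8)
    for b in boxes:
        p=np.array([proj(s,R@q+[x,y,z])[::-1] for q in b]);cv2.fillConvexPoly(m,cv2.convexHull(np.round(p*16).astype(np.int32)),1,cv2.LINE_8,4)
    return m>0
def fit(views,boxes,p0,sc=(.01,.01,.005,.1)):
    def f(u):
        p=np.array(p0)+u*np.array(sc);l=0
        for s,m in views:
            h=hulls(s,boxes,p);l+=1-(h&m).sum()/max(1,(h|m).sum())
        return l
    best=min((minimize(f,[0,0,0,a],method="Nelder-Mead",options=dict(initial_simplex=np.array([[0,0,0,a]]+[list(np.eye(4)[i]+[0,0,0,a]) for i in range(4)]),maxiter=300)) for a in(-1.5,0,1.5)),key=lambda r:r.fun)
    return np.array(p0)+best.x*np.array(sc),best.fun
E
python3 - <<'E'
from h import *
np.set_printoptions(precision=4,suppress=True)
S={n:bot.snapshot(n) for n in["scene","top","wrist"]}
near=lambda s,L,P:min(L,key=lambda d:np.hypot(*(np.array(d["point"])-proj(s,P))))if L else None
for k,P in dict(tab_grip=(.44,-.008,.168),bail_top=(.44,-.008,.127),hook_seat=(.545,.235,.194),hook_tip=(.5,.238,.208),knob_grip=(.622,-.21,.098)).items():
    rs=[]
    for n in S:
        d=near(S[n],bot.landmark_of(S[n],k),P)
        if d and np.hypot(*(np.array(d["point"])-proj(S[n],P)))<30: rs.append(ray(S[n],d["point"]))
    if len(rs)>1: print(k,len(rs),*tri(rs))
# tab = blue pixels
V=[]
for n in S:
    s=S[n];h=cv2.cvtColor(s["img"],cv2.COLOR_BGR2HSV)
    b=((h[...,0]>100)&(h[...,0]<125)&(h[...,1]>150)&(h[...,2]>50)).astype(np.uint8)
    _,lab,st,ce=cv2.connectedComponentsWithStats(b)
    r,c=proj(s,(.44,-.008,.16));i=1+np.argmin(np.hypot(*(ce[1:]-[c,r]).T)+1e3*(st[1:,4]<20))
    print(n,st[i],r,c);V.append((s,lab==i))
tab=[box(-.007,.007,-.018,.018,.131,.183)]
for vv in (V,V[2:],V[:2]): print(fit(vv,tab,(.44,-.008,0,.17)))
for n in S:
  for k in["valve","stand"]:
    L=bot.regions_of(S[n],k)
    print(n,k,[(d["box"],round(d["score"],2)) for d in L[:2]])
s=S["top"];cv2.imwrite("pics/c1.png",np.hstack([cv2.resize(s["img"][185:265,375:455],None,fx=5,fy=5,interpolation=2),cv2.resize(s["img"][200:280,205:285],None,fx=5,fy=5,interpolation=2)]))
E
```

```text
tab_grip 2 [ 0.4386 -0.0049  0.1641] [np.float64(1.1), np.float64(1.1)]
bail_top 3 [ 0.4416 -0.0046  0.132 ] [np.float64(0.9), np.float64(4.3), np.float64(4.0)]
hook_seat 2 [0.5424 0.2379 0.19  ] [np.float64(3.4), np.float64(3.4)]
hook_tip 2 [0.4964 0.2377 0.2076] [np.float64(0.4), np.float64(0.4)]
knob_grip 2 [ 0.6233 -0.2072  0.1081] [np.float64(1.2), np.float64(1.2)]
scene [276 215  14  25 277] 227.15677664243015 282.2206953008596
top [284 239  17  16 171] 297.1155023608059 339.2497998418802
wrist [ 378  192   31   58 1298] 224.28625400486496 392.9711496535266
(array([ 0.4392, -0.0046,  0.0007,  0.149 ]), np.float64(1.2267534425132924))
(array([ 0.4446, -0.011 , -0.0248,  0.1933]), np.float64(0.04318181818181821))
(array([ 0.4388, -0.0043,  0.0019,  0.0883]), np.float64(1.0655172413793104))
scene valve [([286.1, 336.0, 66.5, 71.7], 0.85)]
scene stand [([381.2, 224.8, 48.0, 87.0], 0.69)]
top valve [([414.6, 228.6, 69.9, 70.8], 0.77)]
top stand [([238.2, 243.3, 40.1, 59.7], 0.6)]
wrist valve [([548.6, 5.5, 59.4, 10.9], 0.58), ([525.9, 325.9, 115.4, 88.5], 0.56)]
wrist stand [([549.8, 7.3, 57.9, 10.6], 0.64)]
```

View pics/c1.png

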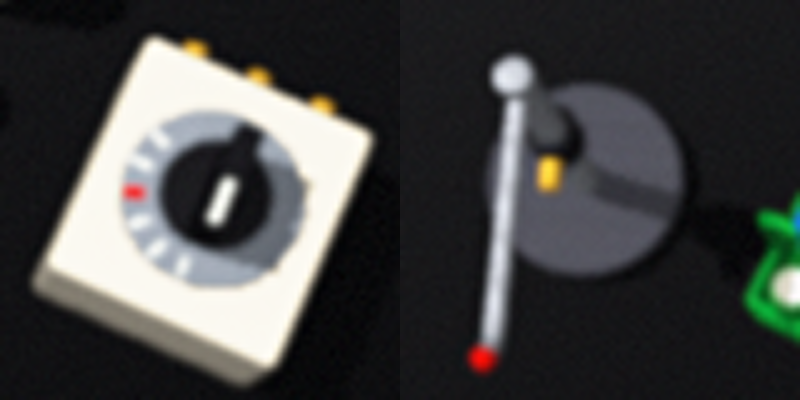

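The crop shows:
- The valve's ticks, with home at the lower left and the red third tick at the left. The pointer is towards the lower left, so valve yaw is about -25°.
- The stand's post top at (513,77) and red tip at (482,358) in the crop.

I'll refine the poses.

```bash
python3 - <<'E'
from h import *
np.set_printoptions(precision=4,suppress=True)
S={n:bot.snapshot(n) for n in["scene","top","wrist"]}
V=[]
for n in S:
    s=S[n];h=cv2.cvtColor(s["img"],cv2.COLOR_BGR2HSV)
    b=((h[...,0]>100)&(h[...,0]<125)&(h[...,1]>130)&(h[...,2]>50)).astype(np.uint8)
    _,lab,st,ce=cv2.connectedComponentsWithStats(b)
    r,c=proj(s,(.44,-.006,.157));i=1+np.argmin(np.hypot(*(ce[1:]-[c,r]).T)+1e3*(st[1:,4]<40))
    print(n,st[i],r,c);V.append((s,lab==i))
tab=[box(-.007,.007,-.018,.018,.131,.183)]
print(fit(V,tab,(.44,-.008,0,.15)));print(fit([V[0],V[2]],tab,(.44,-.008,0,.15)))
print("tab z fixed",fit(V,tab,(.44,-.008,0,.15),(.01,.01,1e-6,.1)))
vm=[(S[n],bot.regions_of(S[n],"valve")[0]["mask"]) for n in["scene","top"]]
vb=[box(-.065,.065,-.06,.06,0,.06),box(-.027,.027,-.007,.007,.07,.108)]
print("valve",fit(vm,vb,(.625,-.208,0,-.43)))
# cream top face, top view: rectangle edge directions
s=S["top"];p=atz(s,(215.4,227.6),.206);t=atz(s,(271.6,221.4),.206)
print("post",p,"tip",t,np.degrees(np.arctan2(*(p-t)[1::-1])),"dist",np.linalg.norm(p-t),"seat",t+(p-t)*47/122)
q=[atz(s,(185+y/5,375+x/5),.06) for x,y in[(152,37),(373,135),(275,370),(45,262)]]
print("corners",np.array(q),"mean",np.mean(q,0))
for a,b in((3,0),(2,1)): print(np.degrees(np.arctan2(*(q[b]-q[a])[1::-1])))
E
```

```text
scene [276 215  14  25 289] 227.80730852144893 282.78182717244755
top [284 239  17  17 172] 297.2710228564122 338.2561894453835
wrist [ 378  190   31   58 1323] 219.25190935590336 392.3119830661552
(array([ 0.4392, -0.0046,  0.0015,  0.1256]), np.float64(1.218053579895685))
(array([ 0.4392, -0.0046,  0.0015,  0.1256]), np.float64(0.2180535798956852))
tab z fixed (array([ 0.4391, -0.004 ,  0.    ,  0.1436]), np.float64(1.2377385518538602))
valve (array([ 0.6224, -0.211 ,  0.0008, -0.4989]), np.float64(0.11633143717735861))
post [0.6164 0.2267 0.206 ] tip [0.4953 0.2381 0.206 ] -5.407234345638273 dist 0.12163051775428113 seat [0.542  0.2337 0.206 ]
corners [[ 0.7048 -0.1878  0.06  ]
 [ 0.6513 -0.2933  0.06  ]
 [ 0.5352 -0.2358  0.06  ]
 [ 0.5916 -0.128   0.06  ]] mean [ 0.6207 -0.2112  0.06  ]
-27.855286235589425
-26.330234465690882
```

Valve yaw is about -27.5°, with the knob at (0.6215, -0.211). The basket tab is at (0.439, -0.0045) with yaw about 8°. I move over the tab, fingers opened to 60 mm.

{"api": "drive_tool", "payload": {"deltas": [0.003,0.0393,0,0,0,0,60,0.003,0.0393,0,0,0,0,60,0.003,0.0393,0,0,0,0,60,0,0,0.04,0,0,-0.011,60,0,0,0.04,0,0,-0.011,60,0,0,0,0,0,0,60,0,0,0,0,0,0,60]}}

```text
clock: 5.18
tcp_pos: [0.4381, -0.0042, 0.2869]
orientation: [-179.9, -0.1, 97.8]
contact_force: [0.0, 0.3, 0.2]
finger_gap: 0.0602
grip_force: 0.0
```

```bash
python3 - <<'E'
from h import *
np.set_printoptions(precision=4,suppress=True)
o=bot.observe();print(o["tcp_pos"],o["orientation"])
s=bot.snapshot("wrist");cv2.imwrite("pics/w2.png",s["img"])
h=cv2.cvtColor(s["img"],cv2.COLOR_BGR2HSV)
b=((h[...,0]>100)&(h[...,0]<125)&(h[...,1]>130)&(h[...,2]>50)).astype(np.uint8)
_,lab,st,ce=cv2.connectedComponentsWithStats(b)
r,c=proj(s,(.44,-.006,.157));i=1+np.argmin(np.hypot(*(ce[1:]-[c,r]).T)+1e3*(st[1:,4]<40))
print(st[i],r,c)
tab=[box(-.007,.007,-.018,.018,.131,.183)]
print(fit([(s,lab==i)],tab,(.439,-.0045,0,.14),(.01,.01,1e-6,.1)))
E
```

```text
[ 0.4381 -0.0042  0.2869] [-179.8646   -0.0609   97.8263]
[ 310  206   22   68 1359] 239.85854438454123 320.84186497147715
(array([ 0.4393, -0.0037,  0.    ,  0.1361]), np.float64(0.09218436873747493))
```

View pics/w2.png

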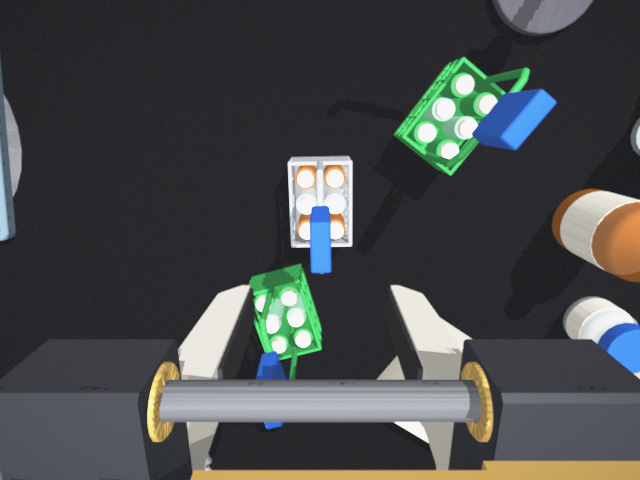

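The tab at (320,240) is centred between the fingers and square to them; this is the steel basket. I descend and grip.

{"api": "drive_tool", "payload": {"deltas": [0,0.002,0.0396,0,0,0,60,0,0,0.0396,0,0,0,60,0,0,0.0396,0,0,0,60,0,0,0.0396,0,0,0,60,0,0,0.0396,0,0,0,60,0,0,0.0396,0,0,0,60,0,0,0,0,0,0,60]}}

```text
clock: 5.82
tcp_pos: [0.4384, -0.004, 0.167]
orientation: [-179.8, -0.1, 97.8]
contact_force: [-0.1, -0.4, 0.0]
finger_gap: 0.0603
grip_force: 0.0
```

{"api": "drive_tool", "payload": {"deltas": [0,0,0,0,0,0,0,0,0,0,0,0,0,0,0,0,0,0,0,0,0,0,0,0,0,0,0,0,0,0,0,0,0,0,0,0,0,0,0,0,0,0,0,0,0,0,0,0,0], "force": 30}}

```text
clock: 6.4
tcp_pos: [0.4399, -0.0043, 0.169]
orientation: [180.0, 0.0, 97.9]
contact_force: [-0.4, -0.3, 0.4]
finger_gap: 0.0182
grip_force: 0.2
```

{"api": "drive_tool", "payload": {"deltas": [0,0,0,0,0,0,0,0,0,0,0,0,0,0,0,0,-0.01,0,0,0,0,0,0,-0.035,0,0,0,0,0,0,-0.04,0,0,0,0,0,0,-0.04,0,0,0,0,0,0,-0.04,0,0,0,0,0,0,-0.04,0,0,0,0]}}

```text
clock: 7.07
tcp_pos: [0.4393, -0.0041, 0.272]
orientation: [-180.0, -0.0, 97.9]
contact_force: [0.4, -0.3, -2.2]
finger_gap: 0.0136
grip_force: 30.0
```

{"api": "drive_tool", "payload": {"deltas": [0,0,-0.007,0,0,0.0123,0,0,0,0,0,0,0.0123,0,0,0,0,0,0,0.0123,0,0,0,0,0,0,0,0,0,0,0,0,0,0,0,0,0,0,0,0,0,0]}}

```text
clock: 7.57
tcp_pos: [0.4395, -0.0042, 0.2745]
orientation: [-180.0, -0.0, 84.8]
contact_force: [0.1, -0.1, -3.1]
finger_gap: 0.0138
grip_force: 30.0
```

{"api": "drive_tool", "payload": {"deltas": [0.02,-0.005,0,0,0,0,0,0.045,-0.01,0,0,0,0,0,0.055,-0.012,0,0,0,0,0,0.055,-0.012,0,0,0,0,0,0.055,-0.012,0,0,0,0,0,0.055,-0.012,0,0,0,0,0,0.055,-0.012,0,0,0,0,0,0.055,-0.012,0,0,0,0,0]}}

```text
clock: 8.23
tcp_pos: [0.4139, 0.1984, 0.2746]
orientation: [-180.0, -0.0, 84.7]
contact_force: [0.5, 0.6, -1.9]
finger_gap: 0.014
grip_force: 30.0
```

{"api": "drive_tool", "payload": {"deltas": [0.05,-0.012,0,0,0,0,0,0.033,-0.006,0,0,0,0,0,0.015,-0.003,0,0,0,0,0,0,0,0,0,0,0,0,0,0,0,0,0,0,0,0,0,0,0,0,0,0]}}

```text
clock: 8.73
tcp_pos: [0.4089, 0.2455, 0.2745]
orientation: [-180.0, 0.0, 84.6]
contact_force: [-0.4, -0.5, -2.7]
finger_gap: 0.014
grip_force: 30.0
```

```bash
python3 - <<'E'
from h import *
np.set_printoptions(precision=4,suppress=True)
o=bot.observe();print(o["tcp_pos"],o["orientation"],o["contact_force"])
S={n:bot.snapshot(n) for n in["scene","top","wrist"]}
for k in["hook_tip","bail_top","tab_grip","stand"]:
    for n in S: print(k,n,[(np.round(d["point"],1),round(d["score"],2),atz(S[n],d["point"],{"hook_tip":.206,"bail_top":o["tcp_pos"][2]-.041,"tab_grip":o["tcp_pos"][2],"stand":0}[k])) for d in bot.landmark_of(S[n],k)[:2]])
w=S["wrist"]["img"];a=S["scene"]["img"][130:290,290:450]
cv2.imwrite("pics/h1.png",np.hstack([cv2.resize(w,(400,300)),cv2.resize(a,(300,300))]))
E
```

```text
[0.4089 0.2455 0.2745] [-179.9865    0.0415   84.6446] [-0.4333 -0.5356 -2.6792]
hook_tip scene [(array([183.8, 354.1]), 0.65, array([0.5003, 0.2349, 0.206 ]))]
hook_tip top [(array([272.1, 221.2]), 0.7, array([0.4943, 0.2385, 0.206 ]))]
hook_tip wrist [(array([260.3, 472.9]), 0.64, array([0.4976, 0.2416, 0.206 ]))]
bail_top scene [(array([166.2, 331. ]), 0.73, array([0.4131, 0.2424, 0.2335])), (array([234.7, 340.5]), 0.65, array([ 0.6539, -0.0411,  0.2335]))]
bail_top top [(array([249. , 291.3]), 0.95, array([0.5339, 0.0903, 0.2335])), (array([312.5, 218.3]), 0.88, array([0.4091, 0.2376, 0.2335]))]
bail_top wrist [(array([282.5, 319.1]), 0.69, array([0.4095, 0.2482, 0.2335])), (array([386.4, 499.9]), 0.64, array([0.5036, 0.1763, 0.2335]))]
tab_grip scene [(array([155. , 332.3]), 0.84, array([0.4244, 0.2339, 0.2745])), (array([244.9, 241.1]), 0.75, array([ 0.5461, -0.252 ,  0.2745]))]
tab_grip top [(array([312.5, 207.3]), 0.74, array([0.4069, 0.2501, 0.2745])), (array([248.4, 290.5]), 0.61, array([0.5269, 0.0899, 0.2745]))]
tab_grip wrist [(array([417.8, 524. ]), 0.94, array([0.4962, 0.1918, 0.2745])), (array([331.1, 324. ]), 0.6, array([0.4112, 0.2439, 0.2745]))]
stand scene [(array([258. , 388.8]), 0.88, array([ 0.6254,  0.2391, -0.    ])), (array([193.5, 370.7]), 0.69, array([0.3618, 0.5426, 0.    ]))]
stand top [(array([236.5, 241.4]), 0.97, array([0.6171, 0.2292, 0.    ])), (array([248.8, 227.4]), 0.6, array([0.5858, 0.2648, 0.    ]))]
stand wrist [(array([194.4, 514.8]), 0.86, array([0.6173, 0.2288, 0.    ]))]
```

View pics/h1.png

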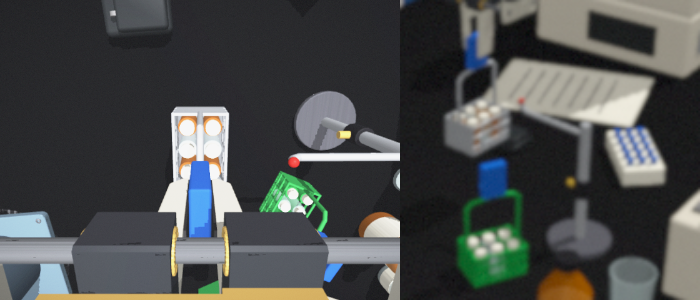

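The basket is gripped square. The hook's red tip is at (293,162) in the wrist half of the picture, and the rod is level with the approach line. I go in over the tip.

{"api": "drive_tool", "payload": {"deltas": [0,0.02,0,0,0,0,0,0,0.035,0,0,0,0,0,0,0.045,0,0,0,0,0,0,0.05,0,0,0,0,0,0,0.05,0,0,0,0,0,0,0.04,0,0,0,0,0,0,0.02,0,0,0,0,0,0,0.008,0,0,0,0,0]}}

```text
clock: 10.15
tcp_pos: [0.5441, 0.2332, 0.2738]
orientation: [-180.0, 0.0, 84.6]
contact_force: [0.7, -0.1, -4.3]
finger_gap: 0.0135
grip_force: 30.0
```

{"api": "drive_tool", "payload": {"deltas": [0,0,0,0,0,0,0,0,0,0.02,0,0,0,0,0,0,0.02,0,0,0,0,0,0,0.016,0,0,0,0,0,0,0.008,0,0,0,0,0,0,0,0,0,0,0,0,0,0,0,0,0,0]}}

```text
clock: 10.73
tcp_pos: [0.5418, 0.2339, 0.2424]
orientation: [-180.0, 0.0, 84.7]
contact_force: [-0.3, -0.4, -3.3]
finger_gap: 0.0138
grip_force: 30.0
```

{"api": "drive_tool", "payload": {"deltas": [0,0,0.006,0,0,0,0,0,0,0.004,0,0,0,0,0,0,0.002,0,0,0,0,0,0,0,0,0,0,0,0,0,0,0,0,0,0]}}

```text
clock: 11.15
tcp_pos: [0.5424, 0.2337, 0.2367]
orientation: [180.0, -0.0, 84.7]
contact_force: [-0.2, 0.4, -3.1]
finger_gap: 0.014
grip_force: 30.0
```

{"api": "drive_tool", "payload": {"deltas": [0,0,0.002,0,0,0,0,0,0,0.002,0,0,0,0,0,0,0.002,0,0,0,0,0,0,0,0,0,0,0,0,0,0,0,0,0,0]}}

```text
clock: 11.57
tcp_pos: [0.5427, 0.2338, 0.2354]
orientation: [179.9, -0.0, 84.7]
contact_force: [-2.7, -1.3, 6.1]
finger_gap: 0.0136
grip_force: 30.0
```

The rod now carries the basket: the force went from -3 N to +6 N at the expected height. I release and retreat upward.

{"api": "drive_tool", "payload": {"deltas": [0,0,-0.002,0,0,0,20,0,0,0,0,0,0,28,0,0,0,0,0,0,38,0,0,0,0,0,0,45,0,0,0,0,0,0,45,0,0,0,0,0,0,45,0,0,0,0,0,0,45]}}

```text
clock: 12.15
tcp_pos: [0.5423, 0.2338, 0.2345]
orientation: [-180.0, 0.0, 84.7]
contact_force: [-0.2, -0.9, 0.8]
finger_gap: 0.0448
grip_force: 0.0
```

{"api": "drive_tool", "payload": {"deltas": [0,0,-0.01,0,0,0,45,0,0,-0.02,0,0,0,45,0,0,-0.03,0,0,0,45,0,0,-0.04,0,0,0,45,0,0,-0.04,0,0,0,45,0,0,-0.04,0,0,0,45,0,0,-0.02,0,0,0,45,0,0,0,0,0,0,45]}}

```text
clock: 12.82
tcp_pos: [0.5435, 0.234, 0.3383]
orientation: [179.7, -0.1, 84.7]
contact_force: [-0.4, 0.8, -0.0]
finger_gap: 0.0449
grip_force: 0.0
```

```bash
python3 - <<'E'
from h import *
np.set_printoptions(precision=4,suppress=True)
o=bot.observe();print(o["tcp_pos"],o["orientation"],o["contact_force"],o["joint_pos"])
a=bot.snapshot("scene")["img"][130:290,290:450];w=bot.snapshot("wrist")["img"]
cv2.imwrite("pics/h2.png",np.hstack([cv2.resize(w,(400,300)),cv2.resize(a,(300,300))]))
E
```

```text
[0.5435 0.234  0.3383] [179.6635  -0.1088  84.6581] [-0.407   0.7524 -0.0296] [12.5038 16.4832 71.8526  0.0004 91.3106 17.846 ]
```

View pics/h2.png

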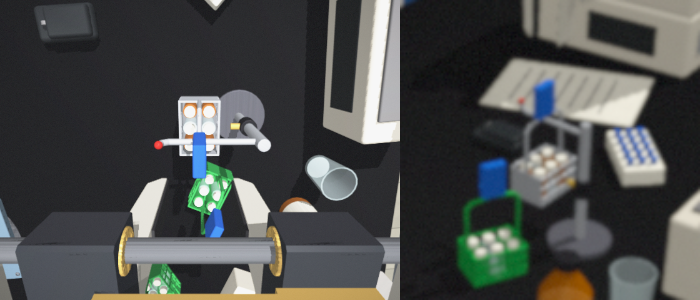

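The wrist half shows the basket hanging by its bail on the rod at (200,143), clear of the fingers. The scene half agrees. Now I go to the knob.

{"api": "drive_tool", "payload": {"deltas": [-0.0727,0.0198,0,0,0,0,45,-0.0727,0.0198,0,0,0,0,45,-0.0727,0.0198,0,0,0,0,45,-0.0727,0.0198,0,0,0,0,45,-0.0727,0.0198,0,0,0,0,45,-0.0727,0.0198,0,0,0,0,45]}}

```text
clock: 13.42
tcp_pos: [0.5805, 0.0095, 0.3329]
orientation: [-179.8, -0.0, 84.7]
contact_force: [0.4, -0.1, 0.5]
finger_gap: 0.0447
grip_force: 0.0
```

{"api": "drive_tool", "payload": {"deltas": [-0.0727,0.0198,0,0,0,0,45,-0.0727,0.0198,0,0,0,0,45,-0.0727,0.0198,0,0,0,0,45,-0.0727,0.0198,0,0,0,0,45,-0.0727,0.0198,0,0,0,0,45,-0.0727,0.0198,0,0,0,0,45]}}

```text
clock: 13.92
tcp_pos: [0.6195, -0.2132, 0.3326]
orientation: [-179.8, -0.1, 84.6]
contact_force: [0.4, 0.4, 0.1]
finger_gap: 0.0451
grip_force: 0.0
```

{"api": "drive_tool", "payload": {"deltas": [0,0,0.016,0,0,-0.0188,45,0,0,0.016,0,0,-0.0188,45,0,0,0.016,0,0,-0.0188,45,0,0,0.016,0,0,-0.0188,45,0,0,0.016,0,0,-0.0188,45]}}

```text
clock: 14.33
tcp_pos: [0.6192, -0.2115, 0.292]
orientation: [-179.9, -0.2, 118.8]
contact_force: [0.7, -0.7, 0.2]
finger_gap: 0.0449
grip_force: 0.0
```

{"api": "drive_tool", "payload": {"deltas": [0,0,0.016,0,0,-0.0188,45,0,0,0.016,0,0,-0.0188,45,0,0,0.016,0,0,-0.0188,45,0,0,0.016,0,0,-0.0188,45,0,0,0.016,0,0,-0.0188,45,0,0,0,0,0,0,45,0,0,0,0,0,0,45]}}

```text
clock: 14.92
tcp_pos: [0.6192, -0.2112, 0.2527]
orientation: [180.0, -0.2, 152.1]
contact_force: [0.5, -0.1, 0.6]
finger_gap: 0.0448
grip_force: 0.0
```

```bash
python3 - <<'E'
from h import *
np.set_printoptions(precision=4,suppress=True)
o=bot.observe();print(o["clock"],o["tcp_pos"],o["orientation"],o["contact_force"],o["joint_pos"])
s=bot.snapshot("wrist");cv2.imwrite("pics/k1.png",s["img"])
for k,z in[("knob_grip",.098),("valve",0)]: print(k,[(np.round(d["point"],1),round(d["score"],2),atz(s,d["point"],z)) for d in bot.landmark_of(s,k)[:2]])
print(np.array(s["world_from_camera"]))
E
```

```text
14.9167 [ 0.6192 -0.2112  0.2527] [179.998   -0.2111 152.1311] [ 0.4874 -0.129   0.6118] [-28.5851  25.3329  70.6012  -0.0006  84.277  -90.7161]
knob_grip [(array([228.8, 322.6]), 0.88, array([ 0.6234, -0.2081,  0.098 ]))]
valve [(array([203.3, 319.7]), 0.78, array([ 0.6228, -0.2103,  0.    ]))]
[[ 0.4683  0.845   0.2581  0.5475]
 [ 0.8835 -0.4482 -0.1359 -0.1706]
 [ 0.0008  0.2917 -0.9565  0.4008]
 [ 0.      0.      0.      1.    ]]
```

View pics/k1.png

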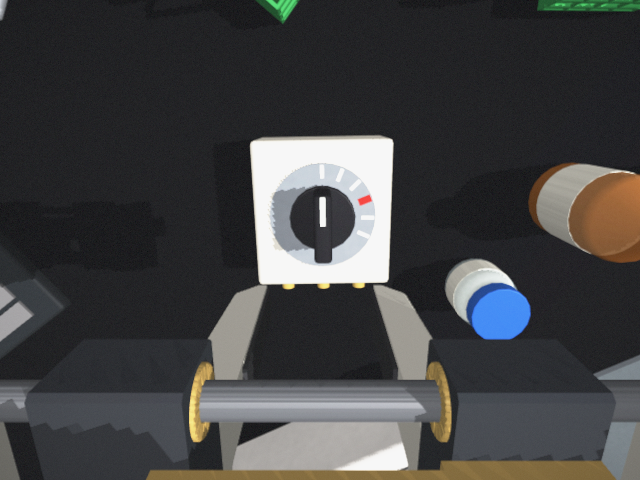

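The wrist view shows the knob bar upright at column 323, centred and aligned. The ticks run from home at (322,171) to the red one at (365,200), the third click going clockwise. I descend and pinch.

{"api": "drive_tool", "payload": {"deltas": [-0.005,0.005,0.0385,0,0,0,45,0,0,0.0385,0,0,0,45,0,0,0.0385,0,0,0,45,0,0,0.0385,0,0,0,45,0,0,0.0385,0,0,0,45,0,0,0.0385,0,0,0,45,0,0,0.0385,0,0,0,45,0,0,0.0385,0,0,0,45]}}

```text
clock: 15.73
tcp_pos: [0.6237, -0.2108, 0.1004]
orientation: [-180.0, 0.1, 152.2]
contact_force: [-0.3, -0.3, -0.2]
finger_gap: 0.045
grip_force: 0.0
```

{"api": "drive_tool", "payload": {"deltas": [0,0,0,0,0,0,0,0,0,0,0,0,0,0,0,0,0,0,0,0,0,0,0,0,0,0,0,0,0,0,0,0,0,0,0,0,0,0,0,0,0,0,0,0,0,0,0,0,0,0,0,0,0,0,0,0], "force": 30}}

```text
clock: 16.4
tcp_pos: [0.624, -0.2113, 0.1023]
orientation: [-180.0, 0.2, 152.3]
contact_force: [-0.5, -1.4, 5.8]
finger_gap: 0.0134
grip_force: 30.0
```

{"api": "drive_tool", "payload": {"deltas": [0,0,-0.002,0,0,0.0137,0,0,0,0,0,0,0.0137,0,0,0,0,0,0,0.0137,0,0,0,0,0,0,0.0137,0,0,0,0,0,0,0.0137,0,0,0,0,0,0,0.0137,0,0,0,0,0,0,0.0137,0,0,0,0,0,0,0,0]}}

```text
clock: 17.07
tcp_pos: [0.6228, -0.2127, 0.1024]
orientation: [-179.9, 0.1, 117.5]
contact_force: [-4.5, -7.5, 2.9]
finger_gap: 0.014
grip_force: 30.0
```

{"api": "drive_tool", "payload": {"deltas": [-0.001,-0.002,0,0,0,0.0137,0,0,0,0,0,0,0.0137,0,0,0,0,0,0,0.0137,0,0,0,0,0,0,0.0137,0,0,0,0,0,0,0.0137,0,0,0,0,0,0,0.0137,0,0,0,0,0,0,0.0137,0,0,0,0,0,0,0,0]}}

```text
clock: 17.73
tcp_pos: [0.6209, -0.2131, 0.1023]
orientation: [-179.8, 0.2, 83.0]
contact_force: [-7.3, -4.2, 5.5]
finger_gap: 0.0138
grip_force: 30.0
```

{"api": "drive_tool", "payload": {"deltas": [0,0,0,0,0,0,0,0,0,0,0,0,0,0,0,0,0,0,0,0,0,0,0,0,0,0,0,0]}}

```text
clock: 18.07
tcp_pos: [0.6209, -0.2131, 0.1023]
orientation: [-179.8, 0.1, 83.3]
contact_force: [-7.2, -5.2, 5.9]
finger_gap: 0.0139
grip_force: 30.0
```

```bash
python3 - <<'E'
from h import *
np.set_printoptions(precision=4,suppress=True)
o=bot.observe();print(o["clock"],o["tcp_pos"],o["orientation"],o["contact_force"],o["wrist_torque"],o["grip_force"])
a=bot.snapshot("scene")["img"];t=bot.snapshot("top")["img"];w=bot.snapshot("wrist")["img"]
r=lambda i:cv2.resize(i,(266,266),interpolation=2)
cv2.imwrite("pics/f.png",np.hstack([r(w[80:320,200:440]),r(a[130:290,290:450]),r(t[185:265,375:455])]))
E
```

```text
18.0667 [ 0.6209 -0.2131  0.1023] [-179.838     0.1484   83.2882] [-7.1901 -5.2208  5.947 ] [-0.9012  1.3316  0.1434] 29.97321456670761
```

View pics/f.png

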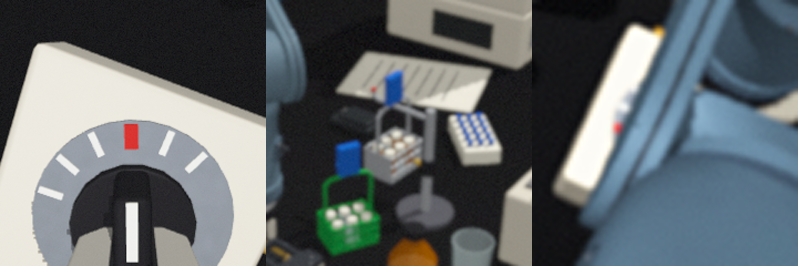

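The white pointer at column 132 lines up with the red third tick at column 131, and the grip is 30 N. The basket still hangs on the hook, so I hand in.

```bash
python3 -c "
from rig import bot
print(bot.close_job())"
```

```text
the job is handed in; nothing more can be done
None
```

The basket hangs released on the hook, the gripper is holding the knob on its third click (pointer on the red tick, 30 N grip), and the job is handed in; no verdict was returned.

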